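Dispense one sample puck and nudge it into the stop

ROBOT

A 6-joint arm with a two-finger parallel gripper is mounted at the origin on a cart in front of the work surface, level with it; the furniture and walls round the work are solid. World frame = base frame: x ahead of the robot, y to its left, z up, the work surface at z = 0. Lengths are in m, angles in rad, forces in N, time in s.
With the tool pointing down it reaches from about 0.375 to 0.75 m from the base axis. Payload 9 kg.
Tool frame: the origin (TCP) lies midway between the tips of the shut fingers; the grasp point (between the pads) lies env.grasp_offset behind it (env.grasp_offset is the distance from the TCP to the grasp point, in m); z points along the fingers, y is the direction in which the jaws open and shut (so a half turn about z gives the same grasp; the last joint's range is limited). The gripper opens to 85 mm and grips with 20 to 120 N. Pads are 22 mm wide; open, the fingers measure 114 mm over their backs; the gripper's body (76 mm by 85 mm) begins 54 mm behind the grasp point. The pads swing forward as they close: fully open they stand 13 mm farther back than shut.
Start: joints at [0.931, 0.104, 0.097, 1.564, 0, 1.353], TCP at [0.246, 0.547, 0.231] pointing down, gripper open.
Joint ranges: [-2.99, 2.99], [-0.84, 1.86], [-1.1, 1.16], [-1.84, 2.11], [-1.51, 1.56], [-3.14, 3.14]. Speed limits (rad/s): [2.22, 2.22, 2.57, 3.14, 3.14, 3.14].

INTERFACE

Orientations are given as a unit quaternion [x, y, z, w].
In Python, from rig import sensors, vision, env gives the robot as it stands.
- The arm moves only by the tool arm_command, never from a script. Its argument "targets" is a list of rows, each an object with "dp": the shift along the tool's x, y, z in m, a list of three; "twist": the turn, a rotation vector about the tool's x, y, z in rad, a list of three; "grip": the opening, from -1 (shut) to 1 (fully open), so that 0 is half open. In form: [{"dp": [x, y, z], "twist": [ax, ay, az], "grip": grip}, ...]. A call has 1 to 10 rows; each row shifts and turns the pose as measured when the row begins, along the tool's axes as they then stand; what a row does not reach is not made up. A row lasts 1/10 s, in which the tool goes at most 50 mm and 8.59 degrees, less where a joint would pass 70% of its speed; a pose out of reach is approached as far as the arm can. A call is refused whole if a number of a shift passes 0.05 or a number of a turn 0.15, either way. A call with a gripper value outside its range is refused whole. The fingers move at their own pace and stop on an object; the grip force is fixed at half the most. Time passes only in rows, so rows that do not move let the fingers close. It gives the time, the measured TCP pose, the force and the opening at its end, in the units of the state.
- sensors.get_state(): the state, without advancing time (a new reading comes with each control period).
- vision.grab_frame(name): name is "scene" or "side" or "wrist"; returns a dict with "image" (400x640x3 uint8, blue, green, red), "mtx" (3x3 intrinsics, pixels), "rvec" (rotation vector, rad) and "tvec" (3), from world to camera coordinates, as OpenCV has them; the wrist camera has in their place "hand_eye" (4x4, takes a point from camera to tool coordinates, whose origin is the TCP and whose axes are the flange's). Camera axes: x right, y down, z forward; pixel columns grow to the right and rows downward; lengths in m; the calibration is good to about 2 mm. The wrist camera is an equidistant fisheye: a pixel r from the principal point sees the ray r / f radians off the axis. A picture is of the moment at which its call begins: read the wrist's pose just before it. There is no depth.
- env.finish_job(): hands the job in, once; it reports no verdict.
The state is a dict: "time": time; "joint_positions": joint angles; "joint_vel": joint speeds; "joint_efforts": joint torques, N m; "eef_pos": TCP position; "tcp_rot": TCP orientation; "wrist_force": force on the tool from outside, world axes, zero at the start; "wrist_torque": the same for the moment, N m; "finger_gap": opening from 0.0 (shut) to 1.0 (fully open).
Only numpy, scipy, OpenCV 4.12 (cv2) and the standard library are available. Lean on these libraries where they do the work, as an engineer would, in place of code of your own. Each camera call takes 0.05 s, during which the arm holds its last target.

TASK

Press the plunger of the puck dispenser all the way down once, so that a single puck slides out at the front, and let the plunger come back up. Then push that puck aside along the board with the fingertips into the low U-shaped stop, until it rests against the stop's back bar. Do not grip or lift anything; leave the other pucks in the dispenser and everything else on the table where it stands.

Things in the scene. Friction and masses are not known exactly. Their poses are not given: they have to be found in the camera images.
- board: Flat light grey board fixed on the worktop under the dispenser and the stop, 240 mm (x) by 350 mm (y), 18 mm thick; it does not move from run to run. Its surface is level and 18 mm above the worktop. Origin: centre of its underside.
- dispenser: Grey puck dispenser fixed on a flat board (top 18 mm above the worktop), 124 mm long (x), 55 mm wide, 50 mm high. Origin: on the board under the axis of its open-topped magazine with a stack of three pucks. Front (outlet) is its -x side, facing roughly the robot; the front face is 26 mm ahead of the origin, the rear 98 mm behind. A slot 17 mm high in front lets out only the lowest puck.
- outlet (a point): Point on the board 66 mm ahead (-x) of the dispenser's origin: when the plunger goes down, an inner pusher slides the lowest puck straight out so that its centre stops about here (a few mm farther after a fast press), some 20 mm clear of the front face. When the plunger rises the pusher goes back and the next puck drops into its place.
- plunger (a joint): Travel of the dispenser's plunger, m: 0 up (at rest), 0.024 fully down. It moves straight down, damped (30 N s/m), against a spring: about 3 N to start and 7 N at the bottom when pressed slowly; it comes up by itself within about a second of release.
- plunger_top (a point): Centre of the top face of the plunger's black round cap (36 mm diameter, 10 mm thick), 62 mm behind the dispenser's origin and 96 mm above the board when up; it moves with the plunger.
- puck_1: Round flat metal sample puck, 40 mm diameter, 14 mm high, about 30 g, loose; number 1 from the bottom of the stack in the magazine (the one that comes out on the first press). Origin: centre of its underside, z axis up when flat; the direction of its x and y axes does not matter.
- puck_2: Round flat metal sample puck, 40 mm diameter, 14 mm high, about 30 g, loose; number 2 from the bottom of the stack in the magazine. Origin: centre of its underside, z axis up when flat; the direction of its x and y axes does not matter.
- puck_3: Round flat metal sample puck, 40 mm diameter, 14 mm high, about 30 g, loose; number 3 from the bottom of the stack in the magazine. Origin: centre of its underside, z axis up when flat; the direction of its x and y axes does not matter.
- stop: Low U-shaped dark steel stop fixed on the board beside the dispenser (left or right of it), bars 14 mm high, 76 mm wide outside, 60 mm inside (y), open towards the robot (its -x side). Origin: the same point as point stop_home. The side bars' ends lie 10 mm to -x of the origin, the inner face of the back bar 20 mm to +x.
- stop_home (a point): Point on the board inside the stop where a puck's centre is when the puck touches the back bar midway between the side bars (20 mm in front of the back bar's inner face). The puck then still stands out of the stop's mouth by 10 mm and has 10 mm of play to each side.
- timer: Bystander: flat white lab timer 62x66x18 mm lying on the board on the other side of the dispenser from the stop. Origin: centre of its underside.
- vial_0: Bystander: small vial with black cap, 27 mm diameter, 60 mm high, behind the work to the right. Origin: centre of its underside.
- vial_1: Bystander: small vial with white cap, 27 mm diameter, 60 mm high, on the worktop at the left. Origin: centre of its underside.
- bottle: Bystander: glass bottle with blue cap, 70 mm diameter, 126 mm high, behind the work. Origin: centre of its underside.
- beaker: Bystander: glass beaker, 62 mm diameter, 81 mm high, behind the work to the right. Origin: centre of its underside.
- tape: Bystander: roll of tape lying flat, 94 mm diameter, 24 mm high, near the front edge at the left. Origin: centre of its underside.
Not all that is in view belongs to the job. What is shaped like the puck_3 but yellow is not meant.

How it is judged:
On the way, in this order (a step that is already met when the one before it is completed fails the run):
1. the plunger is pressed fully down and the lowest puck is out at the front (value of joint plunger above 0.02 m and x of puck_1 in the frame of dispenser below -0.048 m), for 0.05 s.
2. the plunger is let back up with the one puck out (value of joint plunger below 0.003 m and x of puck_1 in the frame of dispenser below -0.048 m), for 0.1 s.
At the end, for the whole second after the job is handed in: The first puck lies flat and at rest in the U-shaped stop, its edge within 6 mm of the back bar; the plunger is up (within 3 mm) and the other two pucks are in the magazine, the stack moved down by one (x of puck_1 in the frame of stop_home between -0.006 and 0.004 m and y of puck_1 in the frame of stop_home between -0.013 and 0.013 m and z of puck_1 in the frame of dispenser below 0.004 m and angle between puck_1's own z axis and vertical below 0.1 rad and linear speed of puck_1 below 0.01 m/s and value of joint plunger below 0.003 m and horizontal distance between each of puck_2, puck_3 and dispenser below 0.012 m and z of puck_2 in the frame of dispenser below 0.006 m and z of puck_3 in the frame of dispenser below 0.02 m); the robot touches nothing.
It fails at once if a second puck is pushed or taken out of the magazine (not (horizontal distance between each of puck_2, puck_3 and dispenser below 0.012 m)).
It fails at once if a puck is lifted or tipped up (z of puck_1 in the frame of dispenser above 0.01 m or angle between puck_1's own z axis and vertical above 0.5 rad or z of puck_2 in the frame of dispenser above 0.022 m or z of puck_3 in the frame of dispenser above 0.036 m).
It fails at once if a puck is gripped or squeezed hard by the fingers (contact force between the fingers and puck_1 above 35 N or contact force between the fingers and puck_2 above 35 N or contact force between the fingers and puck_3 above 35 N).
It fails at once if a bystander is moved by more than 15 mm (distance of any of timer, vial_0, vial_1, bottle, beaker, tape from where it was at the start of the episode above 0.015 m).
It also fails if it takes over 69 s, if anything falls off the work surface, if the arm or the gripper's body presses on something with over 40 N, if the wrist force passes 120 N, or if a joint passes its speed limit or range.

## Working session

There is one attempt and no reset: what is moved stays moved. The work goes in short steps, Python scripts to look and compute and a tool call to move; the robot and the scene stay as the last step left them, time stands still between calls to the robot, and variables do not carry over. Pictures are saved under pics/ and viewed, and the job is handed in when it is done.

Besides the shell and the picture viewer there is one more tool, called by a JSON object that holds its "op" and its "data". arm_command: Moves the arm, as the interface text tells. Its arguments: {"type":"object","properties":{"targets":{"type":"array"}},"required":["targets"]}

```bash
ls; mkdir -p pics; python3 - <<'E'
from rig import sensors, vision, env
import cv2, numpy as np
s=sensors.get_state()
for k,v in s.items(): print(k,np.round(v,4))
print(env.grasp_offset)
for n in ["scene","side","wrist"]:
    f=vision.grab_frame(n); cv2.imwrite(f"pics/{n}0.png",f["image"])
    print(n,{k:np.round(v,4).tolist() for k,v in f.items() if k!="image"})
E
```

```text
pics
time 0.0
joint_positions [0.9313 0.1047 0.0964 1.5639 0.     1.3531]
joint_vel [-0.0002 -0.0001  0.001  -0.0011  0.0002  0.0014]
joint_efforts [-1.50000e-03 -5.56934e+01  5.03650e+01  1.71000e-02 -3.00000e-04
 -0.00000e+00]
eef_pos [0.2454 0.5471 0.2305]
tcp_rot [ 2.093e-01  9.778e-01 -6.000e-04 -3.000e-04]
wrist_force [1.2915 0.3448 0.2317]
wrist_torque [ 0.032  -0.0182 -0.0048]
finger_gap 1.0013
0.0187
scene {'mtx': [[423.3055, 0.0, 318.4247], [0.0, 423.3055, 198.1252], [0.0, 0.0, 1.0]], 'rvec': [2.1497, -1.0706, 0.4424], 'tvec': [-0.2171, 0.4726, 0.6869]}
side {'mtx': [[370.5955, 0.0, 313.5616], [0.0, 370.5955, 193.3924], [0.0, 0.0, 1.0]], 'rvec': [2.2298, -0.6402, 0.2958], 'tvec': [-0.3939, 0.3557, 0.7042]}
wrist {'mtx': [[309.7069, 0.0, 325.1099], [0.0, 309.7069, 196.5321], [0.0, 0.0, 1.0]], 'hand_eye': [[-0.0006, -0.9513, -0.3081, 0.0782], [1.0, -0.0003, -0.0009, 0.0006], [0.0008, -0.3081, 0.9513, -0.1432], [0.0, 0.0, 0.0, 1.0]]}
```

View pics/scene0.png

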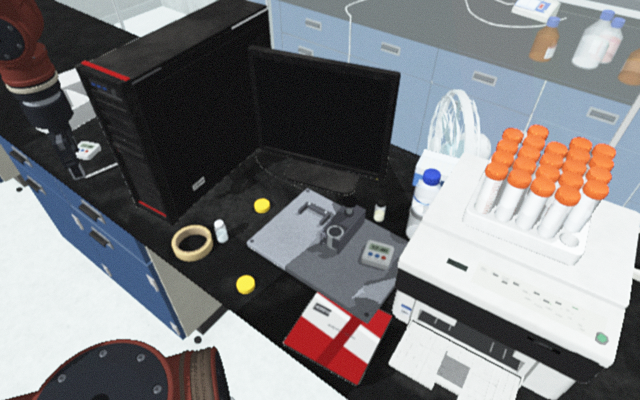

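View pics/side0.png

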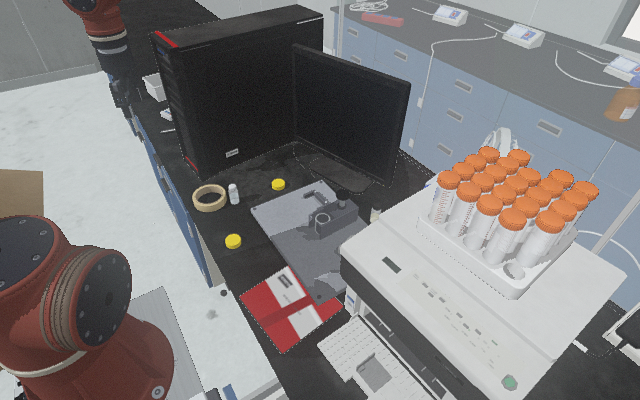

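View pics/wrist0.png

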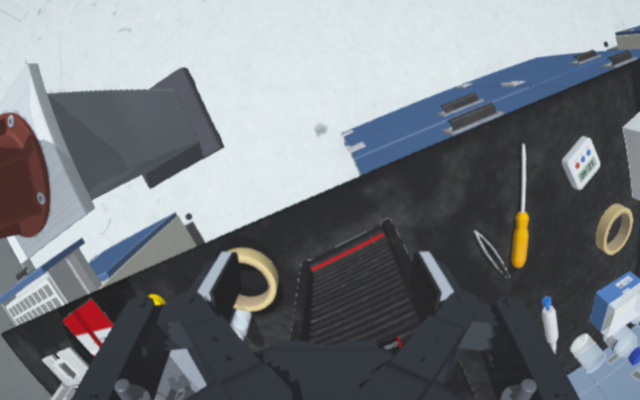

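```bash
cat > h.py <<'E'
from rig import sensors, vision, env
import cv2, numpy as np
from scipy.spatial.transform import Rotation as R
def cam(n):
    f=vision.grab_frame(n); return f
def proj(f,P):
    return cv2.projectPoints(np.array(P,float).reshape(-1,3),np.array(f["rvec"]),np.array(f["tvec"]),np.array(f["mtx"]),None)[0].reshape(-1,2)
def ray(f,uv):
    Rm=cv2.Rodrigues(np.array(f["rvec"]))[0]; c=-Rm.T@np.array(f["tvec"]).ravel()
    K=np.array(f["mtx"]); d=Rm.T@np.array([(uv[0]-K[0,2])/K[0,0],(uv[1]-K[1,2])/K[1,1],1]); return c,d/np.linalg.norm(d)
def wray(f,s,uv):
    K=np.array(f["mtx"]); v=np.array([uv[0]-K[0,2],uv[1]-K[1,2]]); r=np.linalg.norm(v); th=r/K[0,0]
    d=np.array([*(v/r*np.sin(th)),np.cos(th)]) if r>0 else np.array([0,0,1.])
    H=np.array(f["hand_eye"]); Rt=R.from_quat(s["tcp_rot"]).as_matrix()
    c=Rt@H[:3,3]+np.array(s["eef_pos"]); return c,Rt@H[:3,:3]@d
def wproj(f,s,P):
    H=np.array(f["hand_eye"]); Rt=R.from_quat(s["tcp_rot"]).as_matrix(); K=np.array(f["mtx"]); out=[]
    for p in np.array(P,float).reshape(-1,3):
        q=H[:3,:3].T@(Rt.T@(p-np.array(s["eef_pos"]))-H[:3,3])
        th=np.arctan2(np.hypot(q[0],q[1]),q[2]); ph=q[:2]/np.hypot(q[0],q[1])
        out.append(K[:2,2]+K[0,0]*th*ph)
    return np.array(out)
def atz(cd,z): c,d=cd; return c+d*(z-c[2])/d[2]
def crop(img,x0,y0,x1,y1,k,name):
    cv2.imwrite(name,cv2.resize(img[y0:y1,x0:x1],None,fx=k,fy=k,interpolation=cv2.INTER_CUBIC))
E
python3 - <<'E'
from h import *
f=cam("scene");g=cam("side")
crop(f["image"],230,170,420,320,4,"pics/sc1.png")
crop(g["image"],230,160,390,310,5-1,"pics/si1.png")
print(proj(f,[[0.245,0.547,0.23],[0,0,0],[0.5,0,0],[.5,.2,0]]),proj(g,[[0.245,0.547,0.23],[0,0,0],[0.5,0,0],[.5,.2,0]]))
for F in (f,g): print(ray(F,(320,200))[0])
E
```

```text
[[ 79.28362659 169.19824672]
 [184.63310025 489.40510163]
 [355.26079959 281.29837952]
 [288.19571017 240.36849011]] [[135.50856005 114.15028522]
 [106.2690835  380.5884049 ]
 [325.47339512 267.1282393 ]
 [285.65607122 217.31467991]]
[ 0.01043303 -0.26506511  0.81971502]
[ 0.17556163 -0.44983128  0.73776682]
```

View pics/sc1.png

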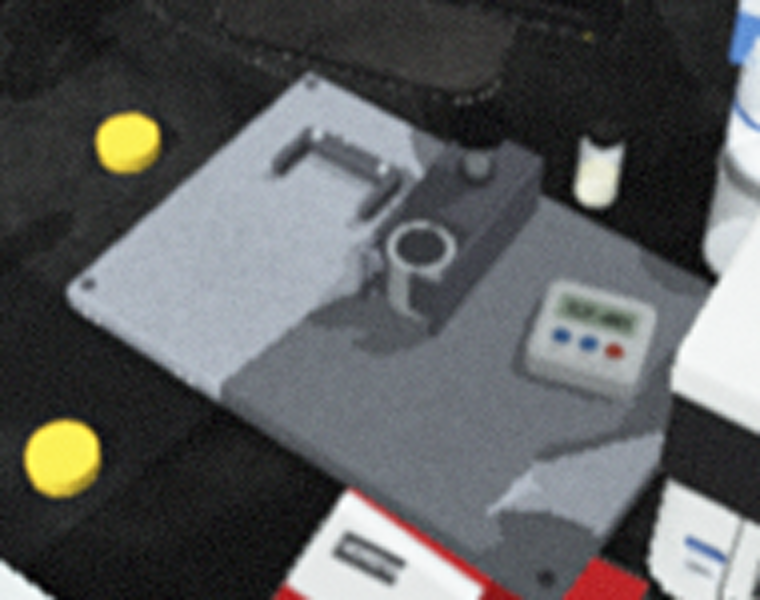

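View pics/si1.png

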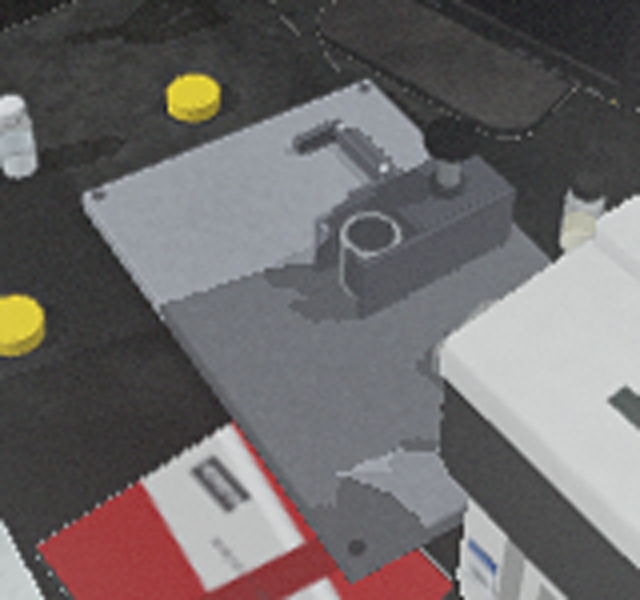

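```bash
python3 - <<'E'
from h import *
f=cam("scene");g=cam("side")
def tri(a,b):
    (c1,d1),(c2,d2)=ray(f,a),ray(g,b)
    A=np.array([d1,-d2]).T; t=np.linalg.lstsq(A,c2-c1,rcond=None)[0]
    p,q=c1+t[0]*d1,c2+t[1]*d2; return np.round((p+q)/2,3),np.round(np.linalg.norm(p-q),4)
def sc(x,y): return (230+x/4-.375,170+y/4-.375)
def si(x,y): return (230+x/4-.375,160+y/4-.375)
print("tower base near corner z0",atz(ray(f,(168,219)),0))
# table corners/board screws
for n,a,b in [("screw FL",sc(88,285),si(97,196)),("screw BL",sc(311,84),si(364,88)),("screw FR",sc(546,578),si(356,548)),
  ("mag top",sc(421,248),si(371,236)),("plunger shaft base",sc(474,165),si(447,178)),
  ("cap",sc(478,125),si(450,138)),("vial0 cap",sc(602,133),si(587,190))]:
    print(n,*tri(a,b),"z18 scene",atz(ray(f,a),.018).round(3),"side",atz(ray(g,b),.018).round(3))
for n,a,b in [("tower top near",(131,99),(178,63)),("tower top-left",(82,62),(152,33)),("tower top right back",(269,8),(322,16)),("tower bottom near",(168,219),(200,176)),("tower front left bottom",(110,180),(0,0)),("monitor bl",(258,152),(300,130)),("mon tl",(250,48),(295,45)),("mon br",(390,178),(399,193)),("mon tr",(399,72),(410,83)),("bottle cap",(432,174),(446,178)),
 ("tape",(192,242),(209,197)),("vial1 top",(220,222),(233,185)),("ycirc1",(262,204),(278,183)),("ycirc2",(246,283),(233,240)),("printer top-left corner",(440,153),(432,170)),("printer front-left",(398,262),(341,247))]:
    print(n,*tri(a,b),"scene z0",atz(ray(f,a),0).round(3))
E
```

```text
tower base near corner z0 [0.36605136 0.49667468 0.        ]
screw FL [0.433 0.258 0.02 ] 0.0005 z18 scene [0.434 0.26  0.018] side [0.434 0.26  0.018]
screw BL [0.655 0.26  0.018] 0.0001 z18 scene [0.655 0.26  0.018] side [0.655 0.26  0.018]
screw FR [ 0.435 -0.069  0.017] 0.0004 z18 scene [ 0.435 -0.069  0.018] side [ 0.435 -0.07   0.018]
mag top [0.553 0.097 0.056] 0.0004 z18 scene [0.58  0.115 0.018] side [0.574 0.127 0.018]
plunger shaft base [0.615 0.103 0.072] 0.0 z18 scene [0.659 0.129 0.018] side [0.651 0.147 0.018]
cap [0.614 0.101 0.109] 0.0002 z18 scene [0.691 0.147 0.018] side [0.677 0.18  0.018]
vial0 cap [0.706 0.064 0.047] 0.0022 z18 scene [0.734 0.078 0.018] side [0.727 0.085 0.018]
tower top near [0.368 0.467 0.371] 0.0025 scene z0 [0.66  1.067 0.   ]
tower top-left [0.348 0.574 0.418] 0.0072 scene z0 [0.709 1.461 0.   ]
tower top right back [0.792 0.479 0.412] 0.0 scene z0 [1.583 1.232 0.   ]
tower bottom near [0.357 0.478 0.018] 0.0031 scene z0 [0.366 0.497 0.   ]
tower front left bottom [ 0.115 -0.012  0.632] 0.0463 scene z0 [0.363 0.75  0.   ]
monitor bl [0.685 0.455 0.064] 0.0426 scene z0 [ 0.712  0.499 -0.   ]
mon tl [0.685 0.449 0.36 ] 0.0022 scene z0 [1.208 1.005 0.   ]
mon br [0.834 0.106 0.012] 0.0107 scene z0 [0.853 0.115 0.   ]
mon tr [0.786 0.103 0.365] 0.0002 scene z0 [1.408 0.398 0.   ]
bottle cap [ 0.852 -0.007  0.11 ] 0.0464 scene z0 [0.942 0.026 0.   ]
tape [0.346 0.375 0.015] 0.0005 scene z0 [ 0.352  0.387 -0.   ]
vial1 top [0.408 0.331 0.063] 0.0013 scene z0 [0.441 0.381 0.   ]
ycirc1 [0.545 0.328 0.013] 0.0007 scene z0 [0.554 0.338 0.   ]
ycirc2 [0.34  0.189 0.013] 0.0007 scene z0 [0.346 0.196 0.   ]
printer top-left corner [ 0.757 -0.038  0.224] 0.0063 scene z0 [1.044 0.05  0.   ]
printer front-left [ 0.457 -0.105  0.208] 0.0025 scene z0 [ 0.607 -0.051  0.   ]
```

{"op": "arm_command", "data": {"targets": [{"dp": [-0.005,-0.04,-0.01],"twist": [0,0,0],"grip": -1},{"dp": [-0.005,-0.04,-0.01],"twist": [0,0,0],"grip": -1},{"dp": [-0.005,-0.04,-0.01],"twist": [0,0,0],"grip": -1},{"dp": [-0.005,-0.04,-0.01],"twist": [0,0,0],"grip": -1},{"dp": [-0.005,-0.04,-0.01],"twist": [0,0,0],"grip": -1},{"dp": [-0.005,-0.04,-0.01],"twist": [0,0,0],"grip": -1}]}}

```text
time: 0.95
eef_pos: [0.1721, 0.3105, 0.2871]
tcp_rot: [0.208, 0.978, -0.005, -0.002]
wrist_force: [1.4, -0.4, 0.8]
finger_gap: 0.006
```

{"op": "arm_command", "data": {"targets": [{"dp": [-0.04,-0.01,0],"twist": [0,0,-0.14],"grip": -1},{"dp": [-0.04,-0.01,0],"twist": [0,0,-0.14],"grip": -1},{"dp": [-0.04,-0.015,0],"twist": [0,0,-0.14],"grip": -1},{"dp": [-0.04,-0.03,0],"twist": [0,0,0],"grip": -1},{"dp": [-0.04,-0.03,0],"twist": [0,0,0],"grip": -1},{"dp": [-0.03,-0.03,0],"twist": [0,0,0],"grip": -1},{"dp": [-0.03,-0.03,0],"twist": [0,0,0],"grip": -1},{"dp": [0,0,0],"twist": [0,0,0],"grip": -1},{"dp": [0,0,0],"twist": [0,0,0],"grip": -1}]}}

```text
time: 1.85
eef_pos: [0.4023, 0.1166, 0.292]
tcp_rot: [0.023, 1.0, -0.001, 0.003]
wrist_force: [-0.2, -0.1, -1.0]
finger_gap: 0.005
```

```bash
python3 - <<'E'
from h import *
s=sensors.get_state(); f=cam("wrist"); cv2.imwrite("pics/w1.png",f["image"])
print(s["eef_pos"],R.from_quat(s["tcp_rot"]).as_matrix().round(3))
E
```

```text
[0.4022849  0.11662196 0.29202129] [[-0.999  0.046  0.005]
 [ 0.046  0.999 -0.002]
 [-0.005 -0.002 -1.   ]]
```

View pics/w1.png

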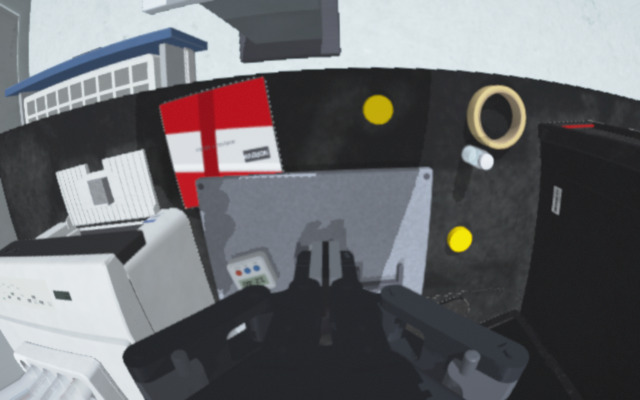

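{"op": "arm_command", "data": {"targets": [{"dp": [-0.04,0.0,0],"twist": [0,0,-0.046],"grip": -1},{"dp": [-0.04,0.02,0],"twist": [0,0,0],"grip": -1},{"dp": [-0.04,0.02,0],"twist": [0,0,0],"grip": -1},{"dp": [-0.04,0.01,0],"twist": [0,0,0],"grip": -1},{"dp": [-0.04,0,0],"twist": [0,0,0],"grip": -1},{"dp": [-0.02,0,0],"twist": [0,0,0],"grip": -1},{"dp": [0,0,0],"twist": [0,0,0],"grip": -1},{"dp": [0,0,0],"twist": [0,0,0],"grip": -1}]}}

```text
time: 2.7
eef_pos: [0.6234, 0.1805, 0.2957]
tcp_rot: [-0.009, 1.0, -0.001, 0.005]
wrist_force: [-0.6, 0.2, -0.1]
finger_gap: -0.001
```

```bash
python3 - <<'E'
from h import *
s=sensors.get_state(); f=cam("wrist"); cv2.imwrite("pics/w2.png",f["image"])
crop(f["image"],220,110,420,260,4,"pics/w2c.png")
print(s["eef_pos"],R.from_quat(s["tcp_rot"]).as_matrix().round(3))
E
```

```text
[0.62343053 0.18050211 0.29570705] [[-1.    -0.018  0.01 ]
 [-0.018  1.    -0.002]
 [-0.01  -0.002 -1.   ]]
```

View pics/w2.png

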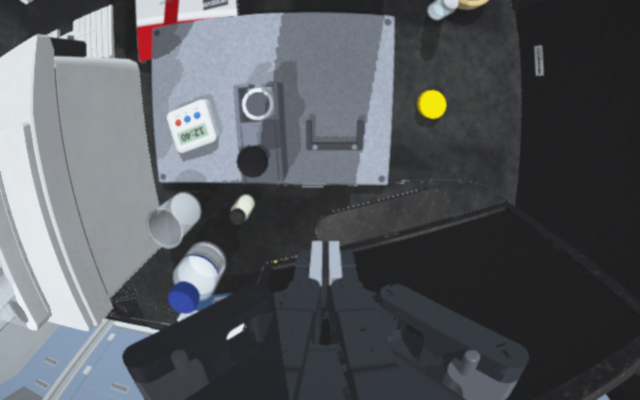

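View pics/w2c.png

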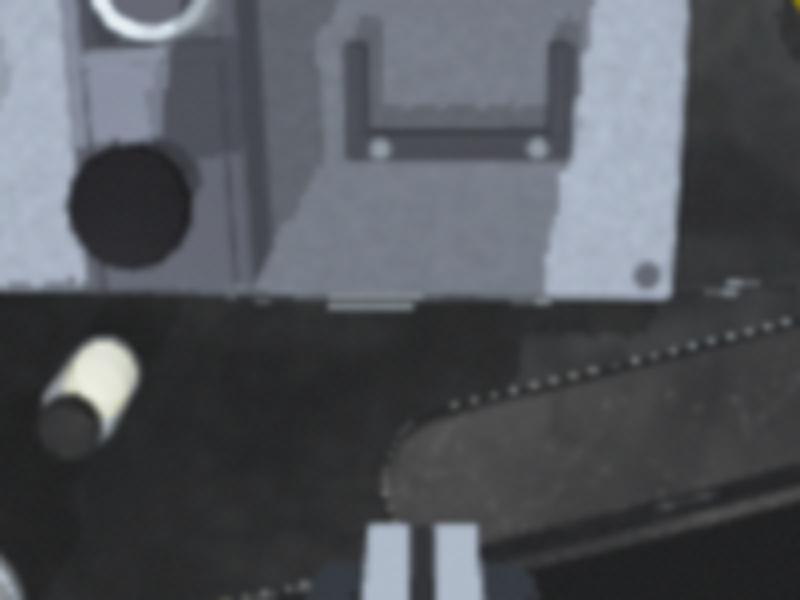

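```bash
python3 - <<'E'
from h import *
s=sensors.get_state(); f=cam("wrist"); im=f["image"]
crop(im,220,70,380,190,5,"pics/w3c.png")
for n,uv,z in [("screw BL",(381,178),.018),("screw FL",(388.5,22),.018),("screw BR",(162,179.5),.018),("screw FR",(157,33),.018)]:
    print(n,atz(wray(f,s,uv),z).round(4))
E
```

```text
screw BL [0.6554 0.2596 0.018 ]
screw FL [0.4361 0.2616 0.018 ]
screw BR [ 0.6612 -0.0729  0.018 ]
screw FR [ 0.4362 -0.0698  0.018 ]
```

View pics/w3c.png

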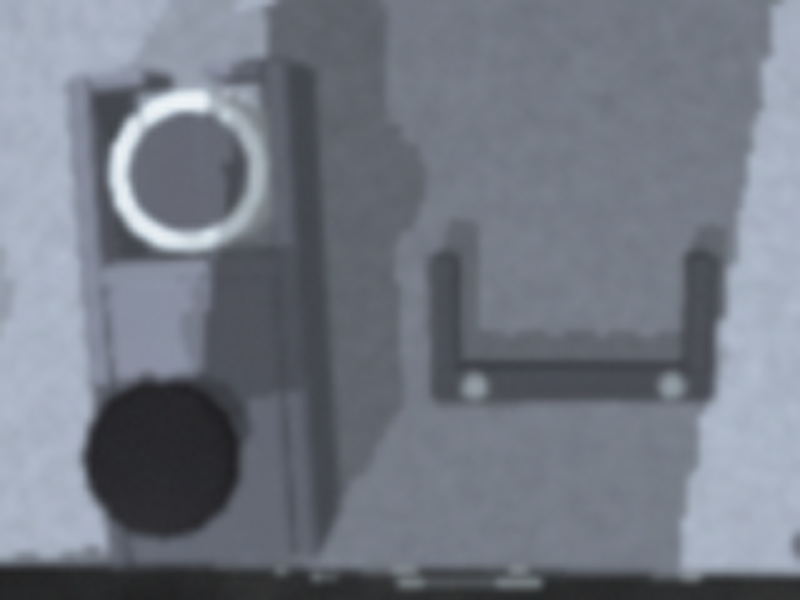

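```bash
python3 - <<'E'
from h import *
s=sensors.get_state(); f=cam("wrist"); im=f["image"]
def c(x,y): return (220+x/5-.4,70+y/5-.4)
for n,p,z in [("cap",(162,457),.114),("ring",(188,170),.068),("barR end in",(460,254),.032),("barR end out",(431,254),.032),("barL end in",(686,254),.032),("barL out",(715,254),.032),("back out R",(434,401),.032),("back out L",(712,401),.032),("back in top",(573,372),.032),("back in bot",(573,359),.018),
 ("disp body rear corner L",(300,550),.068),("disp front corner L",(290,65),.068),("disp fr R",(72,80),.068),("screwbolt1",(474,386),.032),("bolt2",(671,386),.032)]:
    print(n,atz(wray(f,s,c(*p)),z).round(4))
E
```

```text
cap [0.613  0.0999 0.114 ]
ring [0.5519 0.097  0.068 ]
barR end in [0.5755 0.161  0.032 ]
barR end out [0.5756 0.1535 0.032 ]
barL end in [0.5743 0.2201 0.032 ]
barL out [0.574  0.2277 0.032 ]
back out R [0.6149 0.1544 0.032 ]
back out L [0.6134 0.2285 0.032 ]
back in top [0.6065 0.1912 0.032 ]
back in bot [0.605  0.1915 0.018 ]
disp body rear corner L [0.6466 0.1231 0.068 ]
disp front corner L [0.5271 0.1219 0.068 ]
disp fr R [0.5288 0.0681 0.068 ]
screwbolt1 [0.6107 0.1651 0.032 ]
bolt2 [0.6096 0.2173 0.032 ]
```

{"op": "arm_command", "data": {"targets": [{"dp": [0.005,-0.03,0],"twist": [0,0.01,0.018],"grip": -1},{"dp": [0.005,-0.03,0.02],"twist": [0,0,0],"grip": -1},{"dp": [0,-0.02,0.04],"twist": [0,0,0],"grip": -1},{"dp": [0,0,0.04],"twist": [0,0,0],"grip": -1},{"dp": [0,0,0.03],"twist": [0,0,0],"grip": -1},{"dp": [0,0,0],"twist": [0,0,0],"grip": -1},{"dp": [0,0,0],"twist": [0,0,0],"grip": -1}]}}

```text
time: 3.55
eef_pos: [0.6098, 0.0981, 0.1702]
tcp_rot: [-0.0, 1.0, -0.001, 0.006]
wrist_force: [0.5, 0.1, 1.8]
finger_gap: 0.001
```

```bash
python3 - <<'E'
from h import *
s=sensors.get_state(); 
print(s["eef_pos"],R.from_quat(s["tcp_rot"]).as_matrix().round(3))
f=cam("side");g=cam("scene")
crop(f["image"],270,130,420,260,4,"pics/s4.png");crop(g["image"],280,150,430,270,4,"pics/sc4.png")
E
```

```text
[0.60978069 0.09814189 0.17016027] [[-1.    -0.     0.012]
 [-0.     1.    -0.002]
 [-0.012 -0.002 -1.   ]]
```

View pics/s4.png

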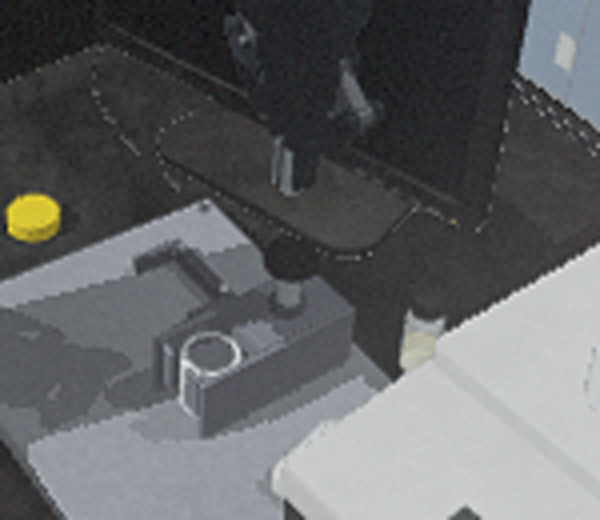

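View pics/sc4.png

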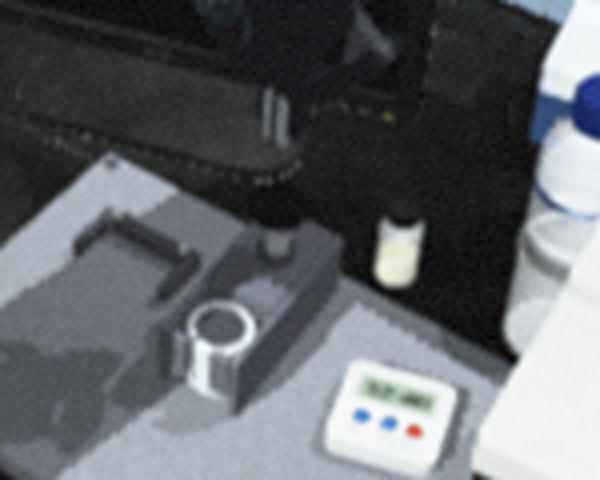

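{"op": "arm_command", "data": {"targets": [{"dp": [-0.003,0.002,0.025],"twist": [0,0,0],"grip": -1},{"dp": [0,0,0.02],"twist": [0,0,0],"grip": -1},{"dp": [0,0,0.008],"twist": [0,0,0],"grip": -1},{"dp": [0,0,0.006],"twist": [0,0,0],"grip": -1},{"dp": [0,0,0.005],"twist": [0,0,0],"grip": -1}]}}

```text
time: 4.15
eef_pos: [0.6204, 0.1009, 0.1163]
tcp_rot: [-0.001, 1.0, -0.001, 0.014]
wrist_force: [-0.5, 0.5, 0.5]
finger_gap: 0.004
```

{"op": "arm_command", "data": {"targets": [{"dp": [0.006,0,0],"twist": [0,0.025,0],"grip": -1},{"dp": [0.0,0,0.0],"twist": [0,0.01,0],"grip": -1}]}}

```text
time: 4.35
eef_pos: [0.6141, 0.101, 0.1174]
tcp_rot: [-0.001, 1.0, -0.001, -0.004]
wrist_force: [-0.2, 0.3, 0.5]
finger_gap: 0.001
```

{"op": "arm_command", "data": {"targets": [{"dp": [0,0,0.005],"twist": [0,0,0],"grip": -1},{"dp": [0,0,0.005],"twist": [0,0,0],"grip": -1},{"dp": [0,0,0.005],"twist": [0,0,0],"grip": -1},{"dp": [0,0,0.004],"twist": [0,0,0],"grip": -1}]}}

```text
time: 4.75
eef_pos: [0.6152, 0.1008, 0.1015]
tcp_rot: [-0.001, 1.0, -0.002, -0.003]
wrist_force: [-3.2, -0.2, 7.2]
finger_gap: -0.003
```

{"op": "arm_command", "data": {"targets": [{"dp": [0,0,0.005],"twist": [0,0,0],"grip": -1},{"dp": [0,0,0.004],"twist": [0,0,0],"grip": -1},{"dp": [0,0,0.004],"twist": [0,0,0],"grip": -1},{"dp": [0,0,0.002],"twist": [0,0,0],"grip": -1}]}}

```text
time: 5.15
eef_pos: [0.6152, 0.1009, 0.09]
tcp_rot: [-0.001, 1.0, -0.002, -0.002]
wrist_force: [-7.2, -0.2, 17.8]
finger_gap: -0.001
```

{"op": "arm_command", "data": {"targets": [{"dp": [0,0,0],"twist": [0,0,0],"grip": -1},{"dp": [0,0,0.001],"twist": [0,0,0],"grip": -1}]}}

```text
time: 5.35
eef_pos: [0.6152, 0.1009, 0.0906]
tcp_rot: [-0.001, 1.0, -0.002, -0.002]
wrist_force: [-4.1, 0.3, 6.0]
finger_gap: -0.003
```

```bash
python3 - <<'E'
from h import *
f=cam("side");g=cam("scene")
crop(f["image"],250,130,400,260,4,"pics/s5.png");crop(g["image"],270,170,420,290,4,"pics/sc5.png")
s=sensors.get_state(); print(s["eef_pos"],s["wrist_force"])
E
```

```text
[0.61519343 0.10086884 0.09043048] [-2.9020933   0.41296784  6.16953082]
```

View pics/sc5.png

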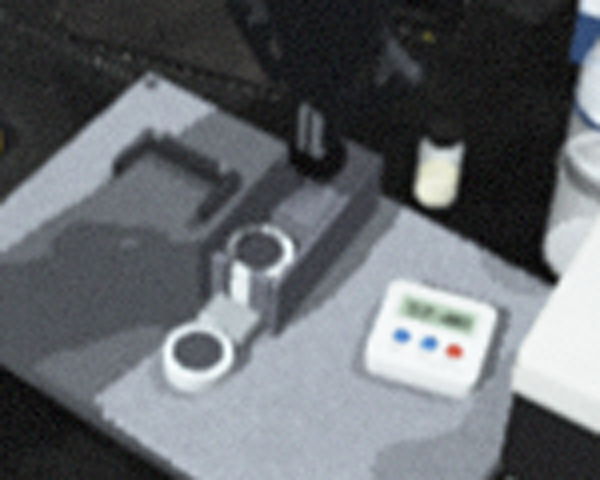

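View pics/s5.png

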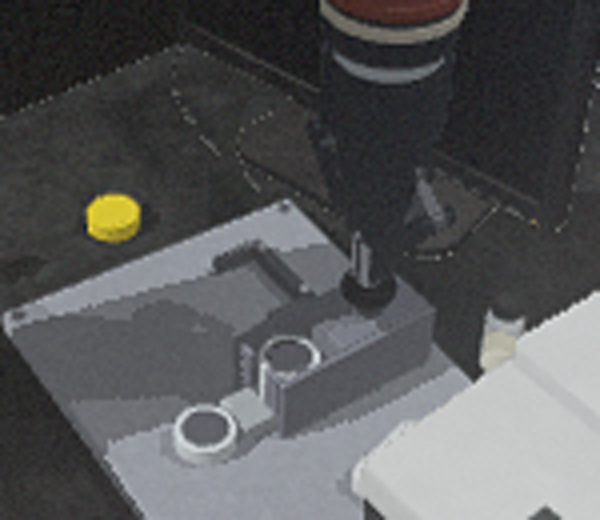

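{"op": "arm_command", "data": {"targets": [{"dp": [0,0,0],"twist": [0,0,0],"grip": -1},{"dp": [0,0,-0.006],"twist": [0,0,0],"grip": -1},{"dp": [0,0,-0.008],"twist": [0,0,0],"grip": -1},{"dp": [0,0,-0.01],"twist": [0,0,0],"grip": -1},{"dp": [0,0,-0.02],"twist": [0,0,0],"grip": -1},{"dp": [0,0,-0.03],"twist": [0,0,0],"grip": -1},{"dp": [0,0,-0.02],"twist": [0,0,0],"grip": -1},{"dp": [0,0,-0.02],"twist": [0,0,0],"grip": -1},{"dp": [0,0,0],"twist": [0,0,0],"grip": -1}]}}

```text
time: 6.35
eef_pos: [0.6158, 0.1013, 0.2132]
tcp_rot: [-0.001, 1.0, -0.002, -0.001]
wrist_force: [0.4, 0.6, 0.1]
finger_gap: 0.001
```

```bash
python3 - <<'E'
from h import *
s=sensors.get_state(); w=cam("wrist")
print(s["eef_pos"],R.from_quat(s["tcp_rot"]).as_matrix().round(3))
cv2.imwrite("pics/w6.png",w["image"])
f=cam("side");g=cam("scene")
crop(f["image"],250,130,400,260,4,"pics/s6.png");crop(g["image"],270,170,420,290,4,"pics/sc6.png")
E
```

```text
[0.61580775 0.10130913 0.21323369] [[-1.    -0.002 -0.002]
 [-0.002  1.    -0.004]
 [ 0.002 -0.004 -1.   ]]
```

View pics/sc6.png

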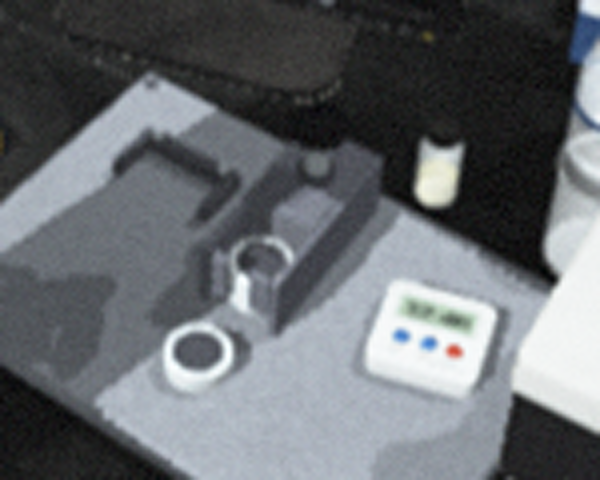

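View pics/w6.png

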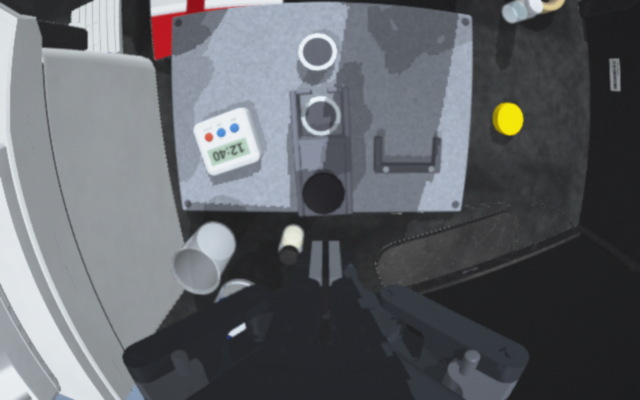

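View pics/s6.png

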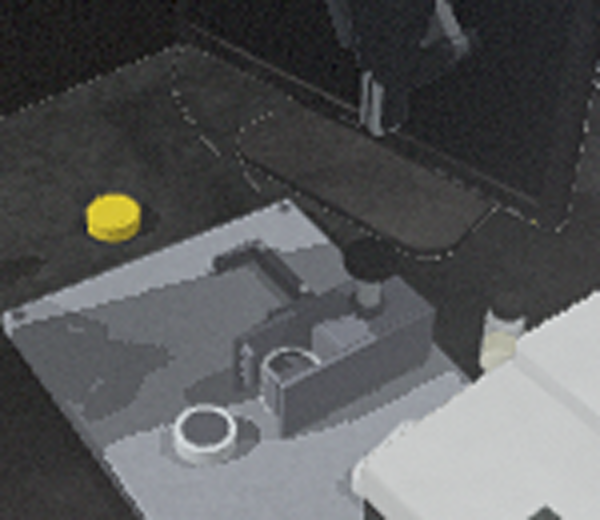

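```bash
python3 - <<'E'
from h import *
s=sensors.get_state(); w=cam("wrist");f=cam("side");g=cam("scene")
print("wrist",atz(wray(w,s,(317.5,51.5)),.032).round(4),"scene",atz(ray(g,(270+198/4-.375,170+352/4-.375)),.032).round(4),"side",atz(ray(f,(250+205/4-.375,130+430/4-.375)),.032).round(4))
E
```

```text
wrist [0.4845 0.0927 0.032 ] scene [0.4846 0.0919 0.032 ] side [0.4846 0.0905 0.032 ]
```

{"op": "arm_command", "data": {"targets": [{"dp": [0.033,-0.012,0],"twist": [0,0,0],"grip": -0.45},{"dp": [0.033,-0.013,0],"twist": [0,0,0],"grip": -0.45},{"dp": [0.033,-0.013,0],"twist": [0,0,0],"grip": -0.45},{"dp": [0.033,-0.013,0],"twist": [0,0,0],"grip": -0.45},{"dp": [0,0,0],"twist": [0,0,0.143],"grip": -0.45},{"dp": [0,0,0],"twist": [0,0,0.143],"grip": -0.45},{"dp": [0,0,0],"twist": [0,0,0.143],"grip": -0.45},{"dp": [0,0,0],"twist": [0,0,0.143],"grip": -0.45},{"dp": [0,0,0],"twist": [0,0,0.143],"grip": -0.45},{"dp": [0,0,0],"twist": [0,0,0.143],"grip": -0.45}]}}

```text
time: 7.65
eef_pos: [0.4711, 0.049, 0.1975]
tcp_rot: [0.429, 0.903, -0.007, -0.012]
wrist_force: [-0.0, -0.0, 0.3]
finger_gap: 0.275
```

{"op": "arm_command", "data": {"targets": [{"dp": [0,0,0],"twist": [0,0,0.143],"grip": -0.45},{"dp": [0,0,0],"twist": [0,0,0.143],"grip": -0.45},{"dp": [0,0,0],"twist": [0,0,0.143],"grip": -0.45},{"dp": [0,0,0],"twist": [0,0,0.143],"grip": -0.45},{"dp": [0,0,0],"twist": [0,0,0.143],"grip": -0.45},{"dp": [0,0,0],"twist": [0,0,0],"grip": -0.45}]}}

```text
time: 8.25
eef_pos: [0.4684, 0.0494, 0.1926]
tcp_rot: [0.729, 0.684, -0.013, -0.012]
wrist_force: [-0.3, -0.1, -0.6]
finger_gap: 0.273
```

```bash
python3 - <<'E'
from h import *
s=sensors.get_state(); w=cam("wrist")
print(s["eef_pos"],s["finger_gap"],R.from_quat(s["tcp_rot"]).as_matrix().round(3))
cv2.imwrite("pics/w7.png",w["image"])
E
```

```text
[0.46843103 0.04937859 0.19256555] 0.27334165803785476 [[ 0.063  0.997 -0.034]
 [ 0.998 -0.063 -0.   ]
 [-0.002 -0.034 -0.999]]
```

View pics/w7.png

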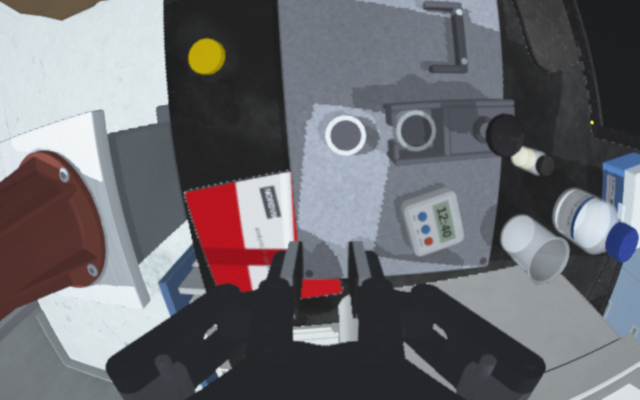

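{"op": "arm_command", "data": {"targets": [{"dp": [0,0.015,0],"twist": [-0.034,0,-0.063],"grip": -0.45},{"dp": [0,0,0.03],"twist": [0,0,0],"grip": -0.45},{"dp": [0,0,0.04],"twist": [0,0,0],"grip": -0.45},{"dp": [0,0,0.03],"twist": [0,0,0],"grip": -0.45},{"dp": [0,0,0.02],"twist": [0,0,0],"grip": -0.45},{"dp": [0,0,0],"twist": [0,0,0],"grip": -0.45},{"dp": [0,0,0],"twist": [0,0,0],"grip": -0.45}]}}

```text
time: 9.0
eef_pos: [0.4832, 0.0485, 0.0672]
tcp_rot: [0.693, 0.721, -0.0, 0.0]
wrist_force: [-0.1, -0.1, 0.5]
finger_gap: 0.275
```

```bash
python3 - <<'E'
from h import *
s=sensors.get_state(); w=cam("wrist")
print(s["eef_pos"],s["finger_gap"],R.from_quat(s["tcp_rot"]).as_matrix().round(3))
cv2.imwrite("pics/w8.png",w["image"])
E
```

```text
[0.48318777 0.04845276 0.0672118 ] 0.2751481802419053 [[-0.039  0.999  0.   ]
 [ 0.999  0.039 -0.001]
 [-0.001  0.    -1.   ]]
```

View pics/w8.png

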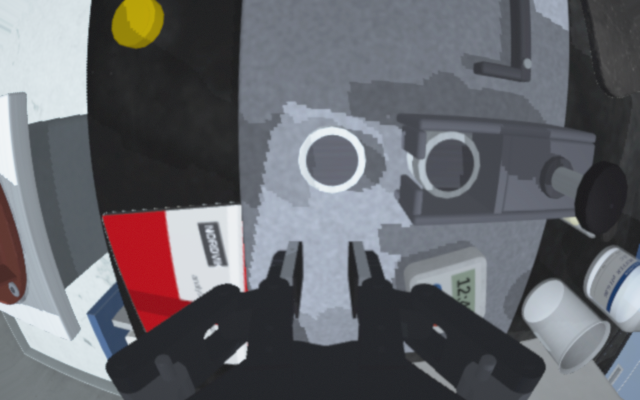

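{"op": "arm_command", "data": {"targets": [{"dp": [0,0.001,0.02],"twist": [0,0,0.035],"grip": -0.45},{"dp": [0,0,0.012],"twist": [0,0,0],"grip": -0.45},{"dp": [0,0,0.004],"twist": [0,0,0],"grip": -0.45},{"dp": [0,0,0],"twist": [0,0,0],"grip": -0.45},{"dp": [0,0,0],"twist": [0,0,0],"grip": -0.45}]}}

```text
time: 9.55
eef_pos: [0.4881, 0.0478, 0.0361]
tcp_rot: [0.704, 0.71, 0.002, 0.004]
wrist_force: [0.6, -0.2, -0.8]
finger_gap: 0.277
```

{"op": "arm_command", "data": {"targets": [{"dp": [0,-0.003,0.006],"twist": [0,0,0],"grip": -0.45},{"dp": [0,0,0.004],"twist": [0,0,0],"grip": -0.45},{"dp": [0,0,0.0],"twist": [0,0,0],"grip": -0.45},{"dp": [0,0,0],"twist": [0,0,0],"grip": -0.45}]}}

```text
time: 9.95
eef_pos: [0.4859, 0.0476, 0.0268]
tcp_rot: [0.704, 0.71, 0.003, 0.005]
wrist_force: [0.8, -0.0, 0.4]
finger_gap: 0.272
```

```bash
python3 - <<'E'
from h import *
s=sensors.get_state(); w=cam("wrist")
print(s["eef_pos"],s["finger_gap"],R.from_quat(s["tcp_rot"]).as_matrix().round(3))
cv2.imwrite("pics/w9.png",w["image"])
f=cam("side");g=cam("scene")
crop(f["image"],250,130,400,260,4,"pics/s9.png");crop(g["image"],270,170,420,290,4,"pics/sc9.png")
E
```

```text
[0.4858632  0.04764204 0.02682604] 0.27206735104228763 [[-0.01   1.     0.01 ]
 [ 1.     0.01  -0.003]
 [-0.003  0.01  -1.   ]]
```

View pics/w9.png

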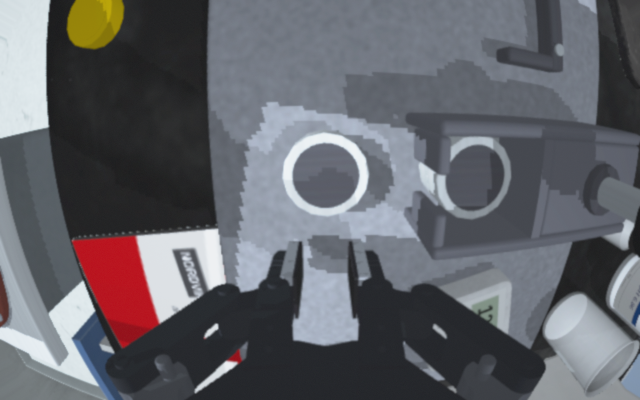

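View pics/sc9.png

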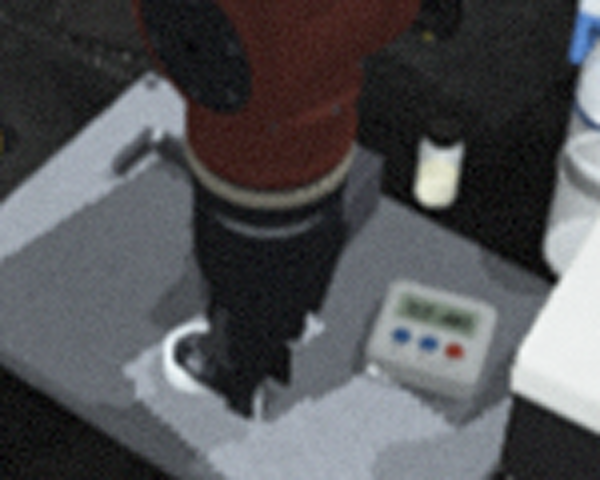

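{"op": "arm_command", "data": {"targets": [{"dp": [0,-0.001,0.005],"twist": [0,0,0],"grip": -0.45},{"dp": [0.002,0,0],"twist": [0,0,0],"grip": -0.45},{"dp": [0.006,0,0],"twist": [0,0,0],"grip": -0.45},{"dp": [0.006,0,0],"twist": [0,0,0],"grip": -0.45},{"dp": [0.006,0,0],"twist": [0,0,0],"grip": -0.45},{"dp": [0.006,0,0],"twist": [0,0,0],"grip": -0.45},{"dp": [0.006,0,0],"twist": [0,0,0],"grip": -0.45},{"dp": [0.002,0,0],"twist": [0,0,0],"grip": -0.45}]}}

```text
time: 10.9
eef_pos: [0.485, 0.0847, 0.0219]
tcp_rot: [0.704, 0.71, 0.003, 0.005]
wrist_force: [0.1, -0.3, -0.1]
finger_gap: 0.274
```

```bash
python3 - <<'E'
from h import *
s=sensors.get_state(); w=cam("wrist")
print(s["eef_pos"],s["finger_gap"],R.from_quat(s["tcp_rot"]).as_matrix().round(3))
cv2.imwrite("pics/w10.png",w["image"])
E
```

```text
[0.48496205 0.0847027  0.02188123] 0.2740680434358936 [[-0.01   1.     0.011]
 [ 1.     0.01  -0.003]
 [-0.003  0.011 -1.   ]]
```

View pics/w10.png

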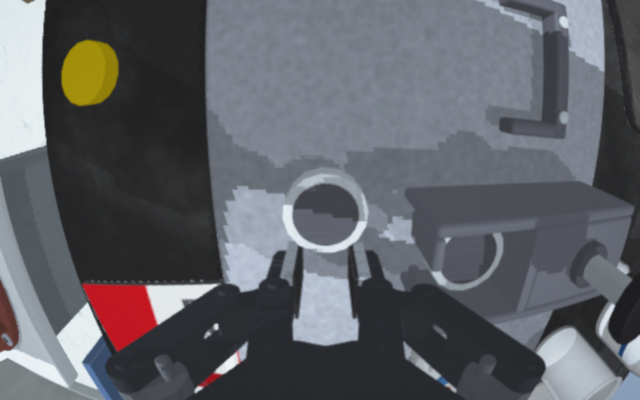

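```bash
python3 - <<'E'
from h import *
s=sensors.get_state(); w=cam("wrist")
print(atz(wray(w,s,(326,210.5)),.032),s["eef_pos"])
for uv,z in [((499,125),.032),((530,128),.032),((558,138),.032),((566,8),.032)]: print(atz(wray(w,s,uv),z))
E
```

```text
[0.48585924 0.11404942 0.032     ] [0.48495017 0.08475725 0.02186138]
[0.56826902 0.15726956 0.032     ]
[0.58813387 0.15764125 0.032     ]
[0.6095783 0.1544046 0.032    ]
[0.61352534 0.22783765 0.032     ]
```

{"op": "arm_command", "data": {"targets": [{"dp": [0.006,0,0],"twist": [0,0,0],"grip": -0.45},{"dp": [0.009,0,0],"twist": [0,0,0],"grip": -0.45},{"dp": [0.01,0,0],"twist": [0,0,0],"grip": -0.45},{"dp": [0.01,0,0],"twist": [0,0,0],"grip": -0.45},{"dp": [0.01,0,0],"twist": [0,0,0],"grip": -0.45},{"dp": [0.01,0,0],"twist": [0,0,0],"grip": -0.45},{"dp": [0.008,0,0],"twist": [0,0,0],"grip": -0.45},{"dp": [0.006,0,0],"twist": [0,0,0],"grip": -0.45},{"dp": [0.002,0,0],"twist": [0,0,0],"grip": -0.45},{"dp": [0,0,0],"twist": [0,0,0],"grip": -0.45}]}}

```text
time: 12.0
eef_pos: [0.4841, 0.1621, 0.0214]
tcp_rot: [0.703, 0.711, 0.003, 0.005]
wrist_force: [0.8, -0.1, 1.0]
finger_gap: 0.275
```

```bash
python3 - <<'E'
from h import *
s=sensors.get_state(); w=cam("wrist")
print(s["eef_pos"],s["finger_gap"],R.from_quat(s["tcp_rot"]).as_matrix().round(3))
cv2.imwrite("pics/w11.png",w["image"])
E
```

```text
[0.48405531 0.1621274  0.02143584] 0.27529531594303897 [[-0.01   1.     0.011]
 [ 1.     0.01  -0.003]
 [-0.003  0.011 -1.   ]]
```

View pics/w11.png

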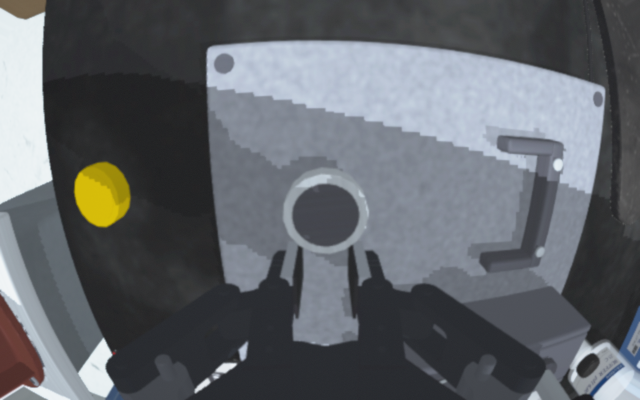

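{"op": "arm_command", "data": {"targets": [{"dp": [-0.01,0,0],"twist": [0,0,0],"grip": -0.45},{"dp": [-0.015,0,0],"twist": [0,0,0],"grip": -0.45},{"dp": [0,0,-0.03],"twist": [0,0,0],"grip": -0.45},{"dp": [0,0,-0.04],"twist": [0,0,0],"grip": -0.45},{"dp": [0.02,-0.015,-0.02],"twist": [0,0,0],"grip": -0.45},{"dp": [0.02,-0.015,0],"twist": [0,0,0],"grip": -0.45},{"dp": [0.02,-0.014,0],"twist": [0,0,0],"grip": -0.45},{"dp": [0,0,0],"twist": [0,0,-0.143],"grip": -0.45},{"dp": [0,0,0],"twist": [0,0,-0.143],"grip": -0.45},{"dp": [0,0,0],"twist": [0,0,-0.143],"grip": -0.45}]}}

```text
time: 13.05
eef_pos: [0.4376, 0.1895, 0.1145]
tcp_rot: [0.535, 0.845, 0.001, 0.005]
wrist_force: [-0.3, -0.8, 1.0]
finger_gap: 0.275
```

{"op": "arm_command", "data": {"targets": [{"dp": [0,0,0],"twist": [0,0,-0.143],"grip": -0.45},{"dp": [0,0,0],"twist": [0,0,-0.143],"grip": -0.45},{"dp": [0,0,0],"twist": [0,0,-0.143],"grip": -0.45},{"dp": [0,0,0],"twist": [0,0,-0.143],"grip": -0.45},{"dp": [0,0,0],"twist": [0,0,-0.143],"grip": -0.45},{"dp": [0,0,0],"twist": [0,0,-0.143],"grip": -0.45},{"dp": [0,0,0],"twist": [0,0,-0.143],"grip": -0.45},{"dp": [0,0,0],"twist": [0,0,-0.05],"grip": -0.45},{"dp": [0,0,0],"twist": [0,0,0],"grip": -0.45},{"dp": [0,0,0],"twist": [0,0,0],"grip": -0.45}]}}

```text
time: 14.05
eef_pos: [0.4386, 0.1805, 0.1141]
tcp_rot: [0.019, 1.0, -0.002, 0.005]
wrist_force: [0.2, 0.2, 0.3]
finger_gap: 0.275
```

```bash
python3 - <<'E'
from h import *
s=sensors.get_state(); 
print(s["eef_pos"],s["finger_gap"],R.from_quat(s["tcp_rot"]).as_matrix().round(3))
f=cam("side");g=cam("scene")
crop(f["image"],230,130,380,260,4,"pics/s12.png");crop(g["image"],240,160,390,280,4,"pics/sc12.png")
E
```

```text
[0.43863828 0.1804504  0.11407377] 0.2746135834777901 [[-0.999  0.037  0.01 ]
 [ 0.037  0.999 -0.005]
 [-0.011 -0.005 -1.   ]]
```

View pics/s12.png

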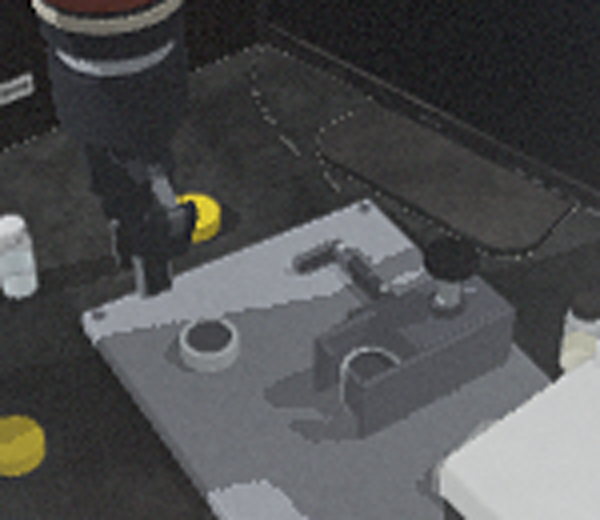

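View pics/sc12.png

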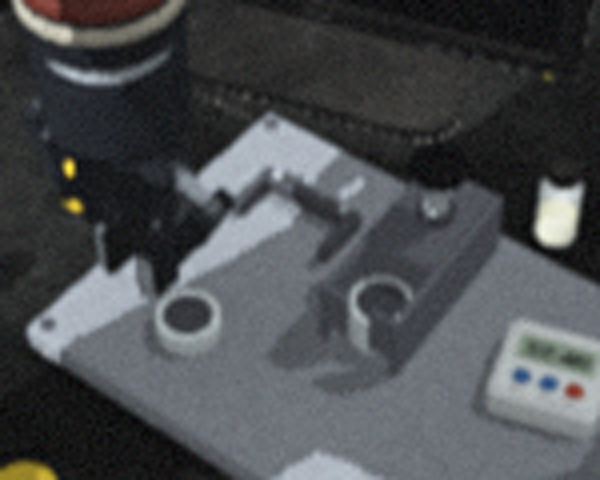

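```bash
python3 - <<'E'
from h import *
f=cam("side");g=cam("scene")
print(atz(ray(f,(230+208.5/4-.375,130+337/4-.375)),.032),atz(ray(g,(240+188.5/4-.375,160+314/4-.375)),.032))
E
```

```text
[0.48329063 0.18863787 0.032     ] [0.4841184 0.1890813 0.032    ]
```

{"op": "arm_command", "data": {"targets": [{"dp": [0,0.009,0.0],"twist": [0,0.01,-0.035],"grip": -0.45},{"dp": [0,0,0.0],"twist": [0,0,0],"grip": -0.45},{"dp": [0,0,0.03],"twist": [0,0,0],"grip": -0.45},{"dp": [0,0,0.02],"twist": [0,0,0],"grip": -0.45},{"dp": [0,0,0.01],"twist": [0,0,0],"grip": -0.45},{"dp": [0,0,0],"twist": [0,0,0],"grip": -0.45}]}}

```text
time: 14.85
eef_pos: [0.4398, 0.1916, 0.0531]
tcp_rot: [-0.002, 1.0, -0.002, 0.001]
wrist_force: [-0.1, -0.3, 0.1]
finger_gap: 0.274
```

{"op": "arm_command", "data": {"targets": [{"dp": [0.002,-0.001,0.015],"twist": [0,0,0],"grip": -0.45},{"dp": [0,0,0.008],"twist": [0,0,0],"grip": -0.45},{"dp": [0,0,0.003],"twist": [0,0,0],"grip": -0.45},{"dp": [0,0,0],"twist": [0,0,0],"grip": -0.45}]}}

```text
time: 15.25
eef_pos: [0.4386, 0.1907, 0.0267]
tcp_rot: [-0.002, 1.0, -0.002, 0.001]
wrist_force: [-0.6, 0.6, 0.1]
finger_gap: 0.273
```

{"op": "arm_command", "data": {"targets": [{"dp": [0,0,0.005],"twist": [0,0,0],"grip": -0.45},{"dp": [-0.005,0,0],"twist": [0,0,0],"grip": -0.45},{"dp": [-0.008,0,0],"twist": [0,0,0],"grip": -0.45},{"dp": [-0.01,0,0],"twist": [0,0,0],"grip": -0.45},{"dp": [-0.01,0,0],"twist": [0,0,0],"grip": -0.45},{"dp": [-0.01,0,0],"twist": [0,0,0],"grip": -0.45},{"dp": [-0.01,0,0],"twist": [0,0,0],"grip": -0.45},{"dp": [-0.01,0,0],"twist": [0,0,0],"grip": -0.45},{"dp": [-0.005,0,0],"twist": [0,0,0],"grip": -0.45},{"dp": [0,0,0],"twist": [0,0,0],"grip": -0.45}]}}

```text
time: 16.25
eef_pos: [0.5159, 0.1908, 0.0241]
tcp_rot: [-0.001, 1.0, -0.002, 0.004]
wrist_force: [-0.1, -0.4, 0.4]
finger_gap: 0.276
```

```bash
python3 - <<'E'
from h import *
s=sensors.get_state(); 
print(s["eef_pos"],s["finger_gap"],R.from_quat(s["tcp_rot"]).as_matrix().round(3))
f=cam("side");g=cam("scene");w=cam("wrist")
cv2.imwrite("pics/w13.png",w["image"])
crop(f["image"],230,130,380,260,4,"pics/s13.png");crop(g["image"],240,160,390,280,4,"pics/sc13.png")
E
```

```text
[0.51585149 0.19082132 0.02406631] 0.27590005597236295 [[-1.    -0.003  0.008]
 [-0.003  1.    -0.003]
 [-0.008 -0.003 -1.   ]]
```

View pics/s13.png

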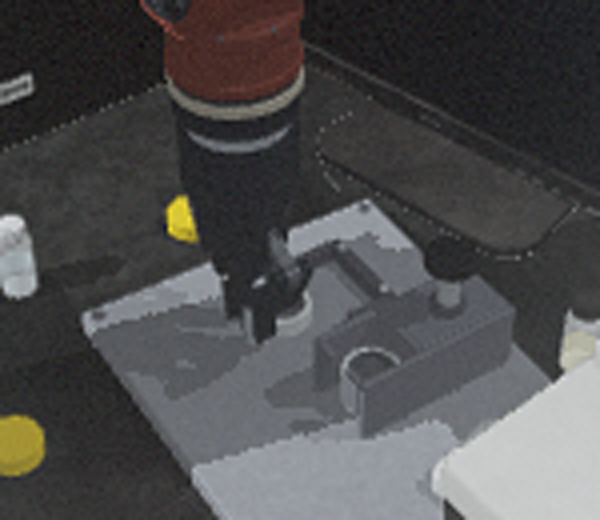

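View pics/sc13.png

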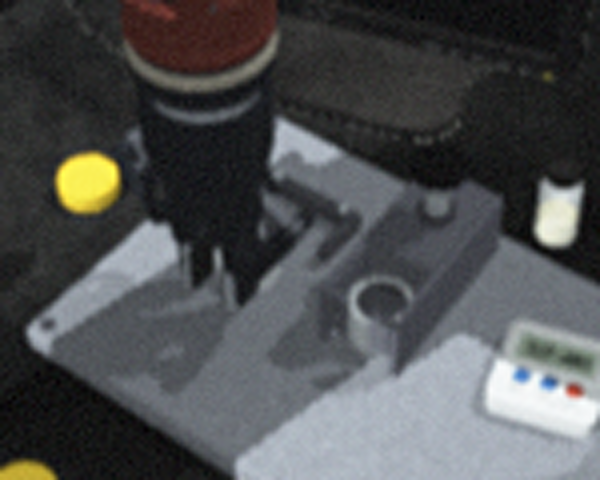

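View pics/w13.png

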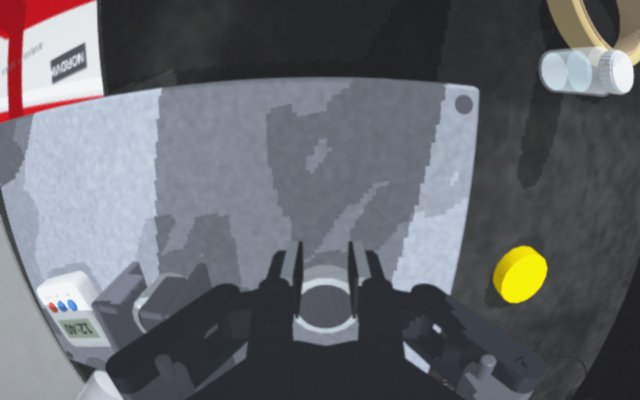

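{"op": "arm_command", "data": {"targets": [{"dp": [-0.005,0,0.001],"twist": [0,0.006,0],"grip": -0.45},{"dp": [-0.008,0,0.001],"twist": [0,0,0],"grip": -0.45},{"dp": [-0.008,0,0],"twist": [0,0,0],"grip": -0.45},{"dp": [-0.007,0,0],"twist": [0,0,0],"grip": -0.45},{"dp": [-0.004,0,0],"twist": [0,0,0],"grip": -0.45},{"dp": [-0.003,0,0],"twist": [0,0,0],"grip": -0.45},{"dp": [0,0,0],"twist": [0,0,0],"grip": -0.45}]}}

```text
time: 17.1
eef_pos: [0.5525, 0.1911, 0.0218]
tcp_rot: [-0.002, 1.0, -0.002, 0.001]
wrist_force: [-1.1, 0.9, -0.5]
finger_gap: 0.277
```

```bash
python3 - <<'E'
from h import *
s=sensors.get_state(); w=cam("wrist")
print(s["eef_pos"],s["wrist_force"],R.from_quat(s["tcp_rot"]).as_matrix().round(3))
crop(w["image"],230,190,420,330,4,"pics/w14.png")
E
```

```text
[0.55253695 0.19112365 0.02179474] [-1.07953538  0.88904593 -0.53194064] [[-1.    -0.003  0.001]
 [-0.003  1.    -0.003]
 [-0.001 -0.003 -1.   ]]
```

View pics/w14.png

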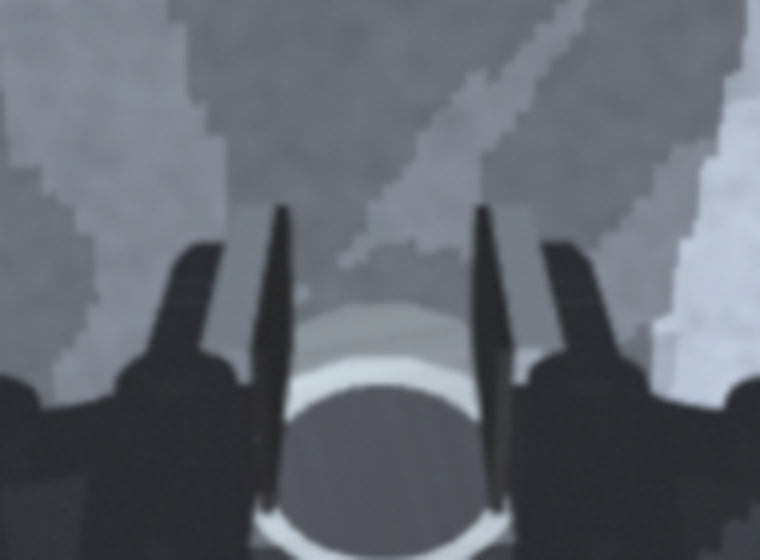

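```bash
python3 - <<'E'
from h import *
s=sensors.get_state(); w=cam("wrist")
for uv in [(325,190+356/4-.4),(325,190+558/4-.4)]: print(atz(wray(w,s,uv),.032))
E
```

```text
[0.56105699 0.19119925 0.032     ]
[0.5960286  0.19128906 0.032     ]
```

{"op": "arm_command", "data": {"targets": [{"dp": [-0.003,0,0],"twist": [0,0,0],"grip": -0.45},{"dp": [-0.002,0,0],"twist": [0,0,0],"grip": -0.45},{"dp": [0,0,0],"twist": [0,0,0],"grip": -0.45}]}}

```text
time: 17.5
eef_pos: [0.5569, 0.1912, 0.0217]
tcp_rot: [-0.002, 1.0, -0.002, 0.0]
wrist_force: [0.3, 0.1, 0.6]
finger_gap: 0.279
```

{"op": "arm_command", "data": {"targets": [{"dp": [-0.001,0,0],"twist": [0,0,0],"grip": -0.45},{"dp": [-0.001,0,0],"twist": [0,0,0],"grip": -0.45}]}}

```text
time: 17.7
eef_pos: [0.5575, 0.1913, 0.0214]
tcp_rot: [-0.002, 1.0, -0.002, -0.001]
wrist_force: [-6.2, -0.8, 3.3]
finger_gap: 0.274
```

Contact with the back bar (about 6 N). I'll back off, lift and check.

{"op": "arm_command", "data": {"targets": [{"dp": [0.003,0,0],"twist": [0,0,0],"grip": -0.45},{"dp": [0.015,0,0],"twist": [0,0,0],"grip": -0.45},{"dp": [0.02,0,0],"twist": [0,0,0],"grip": -0.45},{"dp": [0,0,-0.03],"twist": [0,0,0],"grip": -0.45},{"dp": [0,0,-0.04],"twist": [0,0,0],"grip": -0.45},{"dp": [0.03,0,-0.04],"twist": [0,0,0],"grip": -0.45},{"dp": [0.03,0,-0.03],"twist": [0,0,0],"grip": -0.45},{"dp": [0.0,0,-0.03],"twist": [0,0,0],"grip": -0.45},{"dp": [0,0,0],"twist": [0,0,0],"grip": -0.45}]}}

```text
time: 18.6
eef_pos: [0.4554, 0.1912, 0.1958]
tcp_rot: [-0.002, 1.0, -0.002, -0.0]
wrist_force: [0.6, -1.2, -0.3]
finger_gap: 0.275
```

```bash
python3 - <<'E'
from h import *
f=cam("side");g=cam("scene")
crop(f["image"],270,150,390,250,6,"pics/s15.png");crop(g["image"],270,170,390,270,6,"pics/sc15.png")
E
```

```text
(no output)
```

View pics/s15.png

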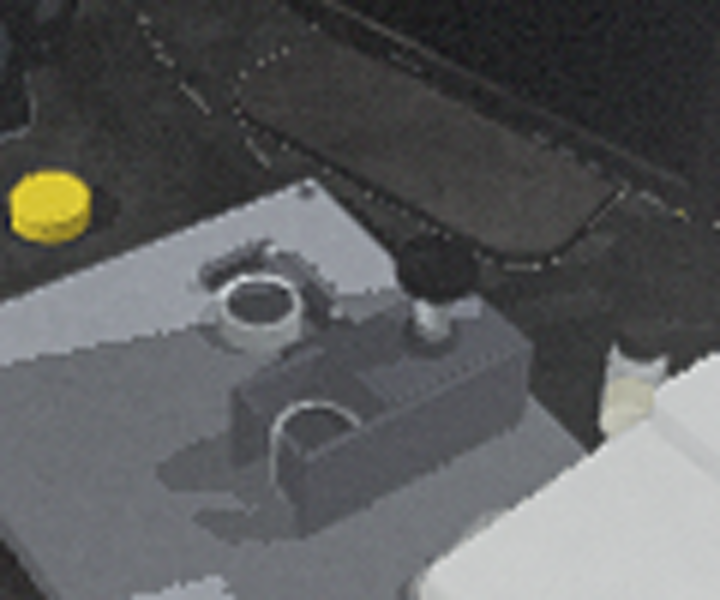

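View pics/sc15.png

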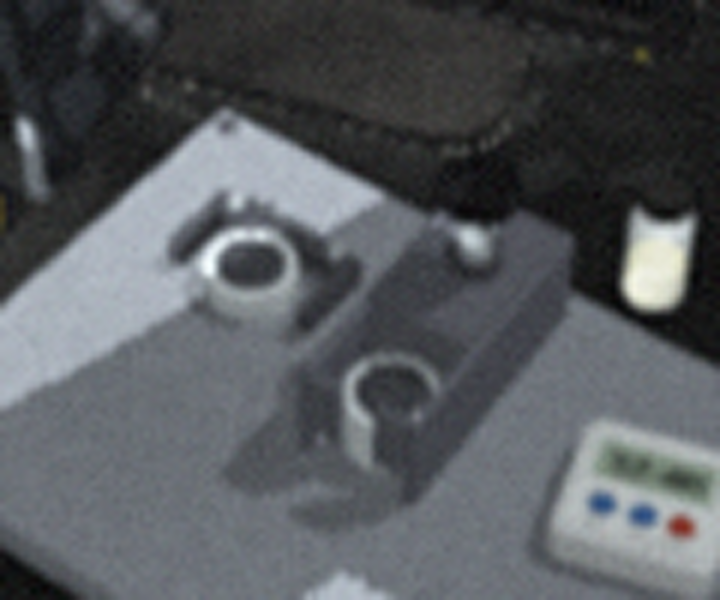

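```bash
python3 - <<'E'
from h import *
f=cam("side");g=cam("scene")
F=lambda x,y:(270+x/6-.42,150+y/6-.42); G=lambda x,y:(270+x/6-.42,170+y/6-.42)
print(atz(ray(f,F(261,301)),.032),atz(ray(g,G(249,266)),.032))
print("bolts",atz(ray(g,G(236,203)),.032),atz(ray(g,G(338,256)),.032))
print("cap scene expected px",(proj(g,[.613,.1,.114])-[270,170])*6)
E
```

```text
[0.58450326 0.19154339 0.032     ] [0.58209205 0.19099491 0.032     ]
bolts [0.60811326 0.2182836  0.032     ] [0.60941316 0.16438122 0.032     ]
cap scene expected px [[475.78035351 177.35137861]]
```

{"op": "arm_command", "data": {"targets": [{"dp": [0,0,-0.04],"twist": [0,0,0],"grip": -0.45},{"dp": [-0.02,0,-0.03],"twist": [0,0,0],"grip": -0.45},{"dp": [-0.04,0,0],"twist": [0,0,0],"grip": -0.45},{"dp": [-0.04,0,0],"twist": [0,0,0],"grip": -0.45},{"dp": [-0.04,0,0],"twist": [0,0,0],"grip": -0.45},{"dp": [-0.02,0,0],"twist": [0,0,0],"grip": -0.45},{"dp": [0,0,0],"twist": [0,0,0],"grip": -0.45},{"dp": [0,0,0],"twist": [0,0,0],"grip": -0.45}]}}

```text
time: 19.6
eef_pos: [0.6174, 0.1904, 0.244]
tcp_rot: [-0.001, 1.0, -0.004, -0.014]
wrist_force: [0.0, -0.4, -0.1]
finger_gap: 0.27
```

```bash
python3 - <<'E'
from h import *
s=sensors.get_state(); w=cam("wrist"); print(s["eef_pos"],s["time"])
crop(w["image"],200,70,390,210,4,"pics/w16.png"); cv2.imwrite("pics/w16f.png",w["image"])
E
```

```text
[0.61744616 0.19039266 0.24400118] 19.6
```

View pics/w16.png

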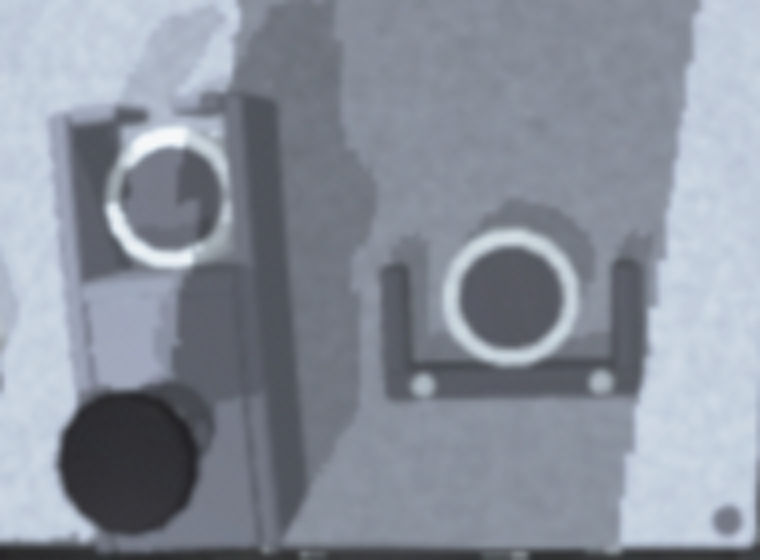

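View pics/w16f.png

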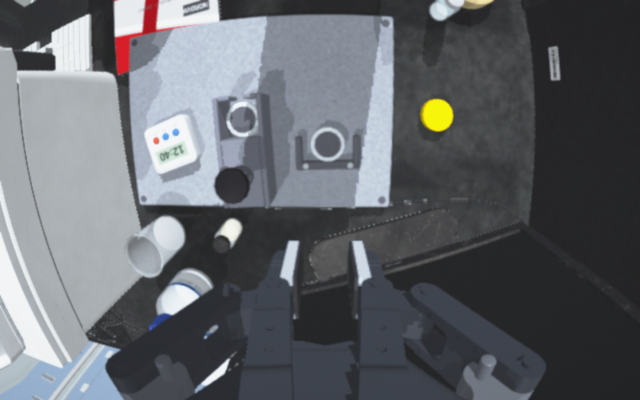

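The top view shows the puck at crop pixel (510,298), with its rear rim at row 367 against the back bar's inner edge (about 368). It lies midway between the side bars. The cap is up and the stack is in the magazine.

```bash
python3 - <<'E'
from h import *
s=sensors.get_state(); w=cam("wrist")
c=lambda x,y:(200+x/4-.375,70+y/4-.375)
for n,p,z in [("puck",(510,298),.032),("back in",(510,370),.032),("cap",(128,461),.114),("ring",(168,197),.06)]: print(n,atz(wray(w,s,c(*p)),z).round(4))
print(s["joint_vel"].round(3) if hasattr(s["joint_vel"],"round") else s["joint_vel"])
print(env.finish_job())
E
```

```text
puck [0.5845 0.191  0.032 ]
back in [0.6058 0.191  0.032 ]
cap [0.6125 0.1008 0.114 ]
ring [0.5524 0.0986 0.06  ]
[ 0.004 -0.031 -0.016  0.006 -0.    -0.   ]
the job is handed in; nothing more can be done
None
```

The job is handed in at about 20 s of the 69 s allowed. No verdict was reported.

I pressed the plunger once with shut fingertips, down to z ≈ 0.0905 (about 23.5 mm of travel). The wrist force peaked near 18 N, then settled to about 6 N. One puck slid out and the plunger came back up by itself. I then pushed the puck along +y and +x with slightly open fingertips until it touched the back bar, at about 6 N. After that I retracted clear of everything.

**Last checks (wrist camera):**
- **Puck:** centre at (0.5845, 0.191), flat. That puts its edge about 1.3 mm from the back bar's inner face and about midway between the side bars.
- **Plunger:** the cap is back where it was before the press.
- **Magazine:** the stack is still in the magazine, with its centre within 2 mm of where it was at the start. I did not measure its height.
- **Other objects:** the ones in view looked unmoved. I did not measure them again.

**Disagreement between cameras:** the scene camera put the puck at x = 0.582, about 2.5 mm farther out than the wrist and side cameras. It also read the stop's bolts 0–3 mm short in x, so its puck reading probably has the same bias. By any of the three readings the puck is within the 6 mm tolerance of the back bar.

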